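# Check an AAA cell for swelling in the ratchet gauge

### The arm

A 6-joint arm with a two-finger parallel gripper is mounted at the origin on the work surface. World frame = base frame: x ahead of the robot, y to its left, z up, the work surface at z = 0. Lengths are in m, angles in rad, forces in N, time in s.
With the tool pointing down it reaches from about 0.3 to 0.775 m from the base axis. Payload 14.6 kg.
Tool frame: the origin (TCP) lies midway between the tips of the shut fingers; the grasp point (between the pads) lies 19 mm behind it (ctrl.pinch_z is the distance from the TCP to the grasp point, in m); z points along the fingers, y is the line along which they close (so a half turn about z gives the same grasp; the last joint's range is limited). The gripper opens to 94 mm and grips with 3 to 60 N. Pads are 16 mm wide; open, the fingers measure 119 mm over their backs; the gripper's body (75 mm by 177 mm) begins 78 mm behind the grasp point.
Start: joints at [-0.067, 0.3, 1.521, -0, 1.321, -0.067], TCP at [0.55, -0, 0.205] pointing down, gripper open.
Joint ranges: [-3.03, 3.03], [-0.79, 2.21], [0.23, 2.52], [-1.04, 4.18], [0, 3.07], [-2.55, 2.55]. Speed limits (rad/s): [2.22, 2.22, 2.57, 3.14, 3.14, 3.14].

### API

Orientations are given as [roll, pitch, yaw] about the fixed x, y, z axes, in that order (R = Rz(yaw) Ry(pitch) Rx(roll)).
In Python, from station import ctrl gives the robot as it stands.
- The arm moves only by the tool jog_arm, never from a script. Its argument "motion" is a list of rows, each a list of 7 numbers: the shift along the tool's x, y, z in m, then the turn, a rotation vector about the tool's x, y, z in rad, then the opening, from -1 (shut) to 1 (fully open). In form: [[tx, ty, tz, rx, ry, rz, gripper], ...]. A call has 1 to 5 rows; each row shifts and turns the commanded pose from where the row before left it, along the tool's axes as they then stand; what a row does not reach is not made up. A row lasts 1/10 s, in which the tool goes at most 50 mm and 8.59 degrees, less where a joint would pass 70% of its speed; a pose out of reach is approached as far as the arm can. A call is refused whole if a number of a shift passes 0.05 or a number of a turn 0.15, either way. A call with a gripper value outside its range is refused whole. The fingers move at their own pace and stop on an object; "squeeze" is the grip in N (left out, the last holds). Time passes only in rows, so rows that do not move let the fingers close. It gives the time, the measured TCP pose, the force, the opening and the grip force at its end, in the units of the state.
- ctrl.get_obs(): the state, without advancing time (a new reading comes with each control period).
- ctrl.camera(name): name is "scene" or "side" or "wrist"; returns the picture (480x640x3 uint8, red, green, blue); there is no depth.
- ctrl.camera_model(name): a dict with "intrinsics" (3x3 intrinsics, pixels), "rvec" (rotation vector, rad) and "tvec" (3), from world to camera coordinates, as OpenCV has them. Camera axes: x right, y down, z forward; pixel columns grow to the right and rows downward; lengths in m; the calibration is good to about 2 mm. A picture is of the moment at which its call begins: read the wrist's pose just before it. camera_model takes no time and is no camera call; for the wrist camera it gives the pose at the moment of the call.
- ctrl.hand_in(): hands the job in; it is judged then, once.
The state is a dict: "time_s": time; "qpos": joint angles; "joint_vel": joint speeds; "tau": joint torques, N m; "ee_pos": TCP position; "eef_rot": TCP orientation; "force": force on the tool from outside, world axes, zero at the start; "moment": the same for the moment, N m; "grip_width": finger opening in m; "grip_force": force on a finger pad.
Only numpy, scipy, OpenCV 4.12 (cv2) and the standard library are available. Lean on these libraries where they do the work, as an engineer would, in place of code of your own. Each camera call takes 0.05 s, during which the arm holds its last target. There are 200 camera calls.

### The job

Check the green AAA cell with the yellow band for swelling: lay it lengthwise in the V-groove of the gauge's slide, push the slide gently fully home by its yellow tab, then turn the red ratchet knob clockwise until the spindle clamps the cell and you feel the knob slip a little round (12 degrees or more), stopping before it has slipped a sixth of a turn. Leave the cell clamped for reading, let go of everything, and leave the other things alone.

Things in the scene. Friction and masses are not known exactly. Their poses are not given: they have to be found in the camera images.
- cell: the AAA cell to check: green cylinder, 10.5 mm diameter, 44.5 mm long, yellow band near one end, about 12 g. Origin at its centre, x along its length. It starts level in one of two V-grooves (60 mm apart) of a low wooden rest (60 by 110 mm); centre 18 mm above the table, groove walls end 3 mm below the cell's centre. Either end may point either way.
- spare: a black AAA cell with a copper band, same size, lying in the other groove of the wooden rest: leave it there. Origin at its centre, x along its length.
- cradle (a point): point where the cell's centre belongs when it lies in the slide's V-groove, 40 mm above the table; it moves with the slide. x is the groove's direction and the way home (in towards the spindle), z up. The steel groove is 50 mm long; its walls end 3 mm below this point, 5 mm to either side: a cell let go 3 mm off sideways settles in. The slide is 52 mm wide, in a grey base 74 by 275 mm.
- pushtab (a point): yellow upright tab on the slide, 75 mm from the cradle point on the -x side (outer end): 8 mm thick, 44 mm wide, from 22 to 58 mm above the table, this point is its centre, axes as the cradle point's. Push its outer (-x) face towards +x to send the slide home. A push of more than 25 N harms the gauge.
- stage (a joint): how far the slide is pulled out (m): 0 fully home against its rigid stop, where the cradle point is straight under the spindle; 0.083 to 0.100 at the start. It slides with about 2 N of friction and stays where it is left.
- spindle: vertical steel spindle with a flat 12 mm nose that presses on the cell; origin at the centre of the nose's lower face. It comes down as the aluminium thimble turns clockwise, stays where it is left, and starts some 4 to 15 mm above the top of a cell at home. It hangs from a blue arm (underside 86 mm, top 112 mm above the table, 40 mm wide) on a column on the +x side.
- knob_top (a point): centre of the top face of the red ratchet knob, 172 mm above the table, on the spindle's axis; it does not rise or sink. The knob is a ribbed vertical cylinder, 32 mm diameter, 30 mm tall, with free space beside and above it; under it is the thinner aluminium thimble (24 mm diameter, 112 to 140 mm above the table). x is the gauge's x, as at the cradle point.
- ratchet (a joint): how far the red knob has slipped round on the thimble (rad), clockwise from above positive, 0 at the start. The knob turns the thimble against 0.15 N m of friction until the spindle bears on the cell; at 0.28 N m the knob slips, the spindle then presses the cell with about 27 N and keeps pressing when the knob is let go. Turning the knob back unclamps the cell.
- jar: green glass jar, 72 mm diameter, 110 mm tall, a bystander to leave alone; origin at the centre of its underside
- timer: white round kitchen timer shell, 72 mm wide, 52 mm tall, a bystander to leave alone; origin at the centre of its underside
- bulb: frosted bulb, 58 mm wide, 106 mm tall, upright in a cardboard holder, a bystander to leave alone; origin at the centre of its underside
- tin: food tin, 74 mm diameter, 100 mm tall, a bystander to leave alone; origin at the centre of its underside
- spice: amber spice jar, 44 mm diameter, 95 mm tall, a bystander to leave alone; origin at the centre of its underside

How it is judged:
By the outcome, as a careful person would: the job done as asked, in the order asked, and still so for the second after the job is handed in, with the robot touching nothing.
It also fails if it takes over 72 s, if anything falls off the work surface, if the arm or the gripper's body presses on something with over 40 N, if the wrist force passes 120 N, or if a joint passes its speed limit or range.

## Working session

There is one attempt and no reset: what is moved stays moved. The work goes in short steps, Python scripts to look and compute and a tool call to move; the robot and the scene stay as the last step left them, time stands still between calls to the robot, and variables do not carry over. Pictures are saved under pics/ and viewed, at most 13 in all, crops included, and the job is handed in when it is done.

Besides the shell and the picture viewer there is one more tool, called by a JSON object that holds its "op" and its "data". jog_arm: Moves the arm, as the interface text tells. Its arguments: {"type":"object","properties":{"motion":{"type":"array"},"squeeze":{"type":"number"}},"required":["motion"]}

```bash
mkdir -p pics
cat > h.py <<'E'
import numpy as np, cv2
from station import ctrl
def snap(n,f=None):
    m=ctrl.camera_model(n); im=ctrl.camera(n)
    if f: cv2.imwrite('pics/'+f,im[:,:,::-1]); np.savez('pics/'+f+'.npz',im=im,K=m['intrinsics'],r=m['rvec'],t=m['tvec'])
    return im,m
def ray(m,p):
    K=np.array(m['intrinsics'],float);R=cv2.Rodrigues(np.array(m['rvec'],float))[0];t=np.array(m['tvec'],float).ravel()
    d=R.T@np.linalg.inv(K)@np.array([p[0],p[1],1.]); return -R.T@t,d/np.linalg.norm(d)
def onz(m,p,z):
    o,d=ray(m,p); return o+d*(z-o[2])/d[2]
def cross(rs):
    A=np.zeros((3,3));b=np.zeros(3)
    for o,d in rs:
        P=np.eye(3)-np.outer(d,d);A+=P;b+=P@o
    x=np.linalg.solve(A,b); return x,[np.linalg.norm((np.eye(3)-np.outer(d,d))@(x-o)) for o,d in rs]
def proj(m,X):
    return cv2.projectPoints(np.array(X,float).reshape(-1,3),np.array(m['rvec'],float),np.array(m['tvec'],float),np.array(m['intrinsics'],float),None)[0].reshape(-1,2)
def blobs(im,lo,hi,amin=30):
    h=cv2.cvtColor(im,cv2.COLOR_RGB2HSV);k=cv2.inRange(h,np.array(lo),np.array(hi))
    n,l,s,c=cv2.connectedComponentsWithStats(k)
    return [(int(s[i,4]),c[i].round(1),s[i,:4].tolist(),l==i) for i in range(1,n) if s[i,4]>=amin]
E
python3 - <<'E'
from h import *
a=[snap(n,n+'0.png') for n in('scene','side','wrist')]
for n,(im,m) in zip(('scene','side','wrist'),a):
    print(n,(-cv2.Rodrigues(np.array(m['rvec'],float))[0].T@np.array(m['tvec'],float).ravel()).round(3))
    for nm,lo,hi in(('green',(40,80,30),(85,255,255)),('yellow',(22,120,100),(35,255,255)),('red',(0,150,80),(8,255,255)),('blue',(100,120,50),(125,255,255))):
        for b in blobs(im,lo,hi,40): print(nm,b[:3])
v=np.hstack([cv2.resize(x[0],(400,300)) for x in a[:2]])
o=ctrl.get_obs();print(o['ee_pos'],o['eef_rot'],o['force'],o['moment'],ctrl.pinch_z,o['time_s'])
E
```

```text
scene [1.115 0.394 1.032]
green (503, array([  9.7, 138.7]), [0, 119, 24, 35])
green (41, array([255.2, 228.2]), [250, 225, 11, 8])
green (645, array([472.3, 383.6]), [455, 358, 42, 43])
green (146, array([257.4, 419. ]), [247, 410, 20, 16])
yellow (54, array([357.8, 263. ]), [351, 258, 14, 11])
yellow (93, array([630. , 449.5]), [625, 444, 11, 13])
red (311, array([10.6, 83.3]), [0, 76, 24, 16])
red (159, array([299.7, 274.4]), [292, 268, 17, 14])
blue (171, array([350.6,   8.5]), [340, 0, 22, 19])
blue (941, array([ 26.9, 148.5]), [0, 118, 63, 57])
blue (756, array([284.1, 305.5]), [263, 289, 50, 35])
side [ 0.363 -1.141  0.767]
green (596, array([175.8, 114.2]), [166, 81, 23, 64])
green (142, array([163. , 107.2]), [158, 85, 9, 45])
green (58, array([ 82.8, 104.9]), [77, 96, 11, 17])
green (98, array([321.7, 197.4]), [313, 194, 19, 8])
green (43, array([329.8, 331.1]), [324, 329, 13, 5])
yellow (44, array([335.7, 331.3]), [323, 328, 20, 7])
red (121, array([369. , 225.4]), [364, 219, 11, 15])
red (116, array([446.6, 261.9]), [442, 253, 10, 19])
blue (115, array([391.2, 244.3]), [381, 241, 18, 9])
wrist [0.549 0.082 0.386]
yellow (371, array([249.3, 138.1]), [241, 116, 17, 45])
red (40, array([496.2, 188.8]), [488, 187, 18, 5])
red (2509, array([506.9, 221.6]), [477, 192, 60, 59])
blue (264, array([468.5, 177.8]), [451, 172, 46, 11])
blue (3410, array([554.5, 217.3]), [500, 182, 91, 78])
[ 5.49829953e-01 -1.56164463e-06  2.05038091e-01] [-3.14080580e+00 -5.89261238e-05  1.57077269e+00] [-1.31053021  0.20308107  0.0839102 ] [ 0.04552812 -0.01111129 -0.01835742] 0.0188 0.15
```

View pics/scene0.png

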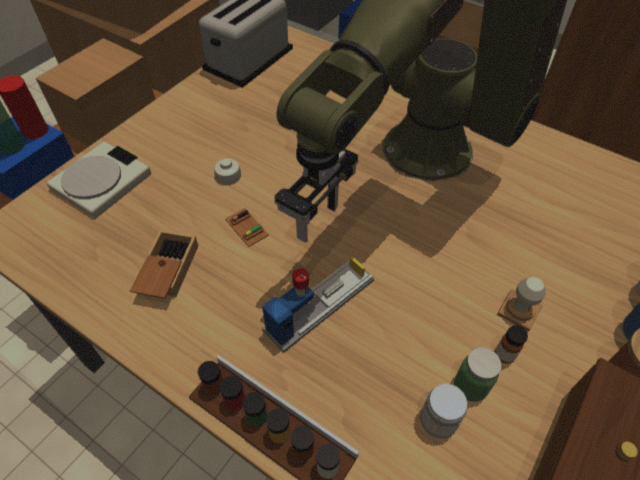

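View pics/side0.png

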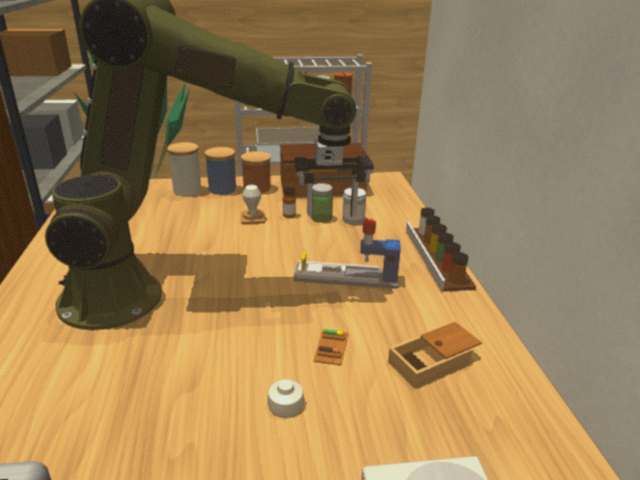

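View pics/wrist0.png

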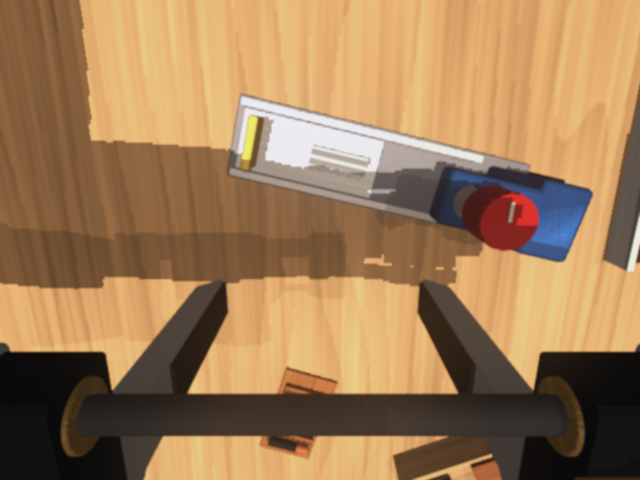

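The scene view shows the gauge at centre, with the tab at (358,263), the knob at (300,275) and the rest at (247,228). In the wrist view, the tab is at (249,138), the groove at (340,158), the knob at (507,220) and the rest's corner at (300,410). I'll make rough fixes first, then a closer look.

Run:
```python
from h import *
def ld(n):
    d=np.load('pics/%s0.png.npz'%n);return d['im'],dict(intrinsics=d['K'],rvec=d['r'],tvec=d['t'])
S,D,W=[ld(n) for n in('scene','side','wrist')]
print(W[1]['intrinsics'].round(1).tolist())
def c(im,lo,hi,near):
    return min(blobs(im,lo,hi,20),key=lambda b:np.hypot(*(b[1]-near)))
Y=((22,100,60),(35,255,255));G=((40,80,30),(85,255,255));R=((0,150,60),(8,255,255))
ts,td,tw=[c(x[0],*Y,n) for x,n in((S,(358,263)),(D,(305,260)),(W,(249,138)))]
for b in(ts,td,tw):print(b[:3])
print('tab',cross([ray(S[1],ts[1]),ray(D[1],td[1]),ray(W[1],tw[1])]), onz(W[1],tw[1],.058))
# tab ends & direction, wrist
r=cv2.minAreaRect(np.argwhere(tw[3])[:,::-1].astype(np.float32));print(r)
gs,gd=c(S[0],*G,(255,228)),c(D[0],*G,(330,331))
print('cell',gs[:3],gd[:3],cross([ray(S[1],gs[1]),ray(D[1],gd[1])]),onz(S[1],gs[1],.02),onz(D[1],gd[1],.02))
# knob
ks,kd,kw=[c(x[0],*R,n) for x,n in((S,(300,274)),(D,(369,225)),(W,(507,221)))]
print('knob',kw[:3],cross([ray(S[1],ks[1]),ray(D[1],kd[1])]),cross([ray(S[1],ks[1]),ray(D[1],kd[1]),ray(W[1],kw[1])]),onz(W[1],kw[1],.172))
for nm,p in(('groove',(340,158)),):print(nm,onz(W[1],p,.037))
# long base edges top side
for p in((241,96),(528,165),(230,175),(430,218)):print(p,onz(W[1],p,.02))
print('rest corner pts',[onz(W[1],p,.015).round(3) for p in((288,369),(336,382),(262,446),(307,456))])
print([onz(S[1],p,.015).round(3) for p in((226,219),(241,209),(268,235),(250,244))])
```

```text
[[396.0, 0.0, 322.3], [0.0, 396.0, 239.9], [0.0, 0.0, 1.0]]
(84, array([357.1, 264.1]), [350, 258, 15, 16])
(39, array([303.5, 257.9]), [302, 252, 4, 17])
(385, array([249.2, 138.1]), [241, 116, 17, 45])
tab (array([0.49143741, 0.07091346, 0.04975611]), [np.float64(0.0009241351461149596), np.float64(0.0022208720298120678), np.float64(0.0029186487986715974)]) [0.49024501 0.07241373 0.058     ]
((249.1923065185547, 138.03846740722656), (9.021342277526855, 45.49894714355469), 11.309932708740234)
cell (41, array([255.2, 228.2]), [250, 225, 11, 8]) (43, array([329.8, 331.1]), [324, 329, 13, 5]) (array([ 0.52395147, -0.20501113,  0.01842291]), [np.float64(0.000790768562359952), np.float64(0.0007907685623599068)]) [ 0.5240453  -0.20391181  0.02      ] [ 0.52425754 -0.2075688   0.02      ]
knob (3413, array([499.3, 217.8]), [463, 187, 74, 64]) (array([0.65277441, 0.0274245 , 0.16211069]), [np.float64(0.0022102842387065123), np.float64(0.002210284238706633)]) (array([0.65257015, 0.0289616 , 0.16129502]), [np.float64(0.0023789154287945677), np.float64(0.0027313192519775624), np.float64(0.001971520621282599)]) [0.64668793 0.03329259 0.172     ]
groove [0.5641464  0.05518991 0.037     ]
(241, 96) [0.47808337 0.10675015 0.02      ]
(528, 165) [0.73621223 0.0477744  0.02      ]
(230, 175) [0.46415887 0.03845533 0.02      ]
(430, 218) [ 0.6507383  -0.00177578  0.02      ]
rest corner pts [array([ 0.512, -0.169,  0.015]), array([ 0.564, -0.186,  0.015]), array([ 0.48 , -0.271,  0.015]), array([ 0.531, -0.285,  0.015])]
[array([ 0.54 , -0.286,  0.015]), array([ 0.492, -0.276,  0.015]), array([ 0.52 , -0.168,  0.015]), array([ 0.567, -0.186,  0.015])]
```

{"op": "jog_arm", "data": {"motion": [[-0.04,-0.005,0,0,0,0,1],[-0.05,-0.005,0,0,0,0,1],[-0.05,-0.005,0,0,0,0,1],[-0.05,-0.005,0,0,0,0,1],[0,0,0,0,0,0,1]]}}

```text
time_s: 0.65
ee_pos: [0.5289, -0.1941, 0.205]
eef_rot: [-3.141, 0.001, 1.566]
force: [-0.3, 1.6, 0.1]
grip_width: 0.0942
grip_force: 0.0
```

```bash
python3 -c "
from h import *
snap('wrist','w1.png');o=ctrl.get_obs();print(o['ee_pos'],o['time_s'],o['joint_vel'].round(3) if hasattr(o['joint_vel'],'round') else o['joint_vel'])"
```

```text
[ 0.52937674 -0.19155403  0.20494855] 0.7 [ 0.068 -0.014  0.017  0.009 -0.     0.031]
```

{"op": "jog_arm", "data": {"motion": [[-0.05,0,0,0,0,0,1],[-0.05,0,0,0,0,0,1],[0,0,0,0,0,0,1],[0,0,0,0,0,0,1]]}}

```text
time_s: 1.1
ee_pos: [0.5302, -0.2887, 0.2049]
eef_rot: [-3.141, -0.001, 1.57]
force: [-0.6, 0.1, -0.1]
grip_width: 0.0938
grip_force: 0.0
```

Run:
```python
from h import *
snap('wrist','w2.png');o=ctrl.get_obs();print(o['ee_pos'],o['eef_rot'],o['time_s'])
def ld(f):
    d=np.load('pics/%s.png.npz'%f);return d['im'],dict(intrinsics=d['K'],rvec=d['r'],tvec=d['t'])
for f in('w1','w2'):
    im,m=ld(f)
    for nm,lo,hi in(('green',(40,80,30),(85,255,255)),('yellow',(22,120,100),(35,255,255))):
        for b in blobs(im,lo,hi,40):
            r=cv2.minAreaRect(np.argwhere(b[3])[:,::-1].astype(np.float32));print(f,nm,b[:3],r,onz(m,b[1],.0205).round(4))
a,b=ld('w1')[0],ld('w2')[0]
cv2.imwrite('pics/v1.png',np.vstack([cv2.resize(a[240:,100:540],None,fx=1.2,fy=1.2),cv2.resize(b[100:340,100:540],None,fx=1.2,fy=1.2)])[:,:,::-1])
```

```text
[ 0.53032037 -0.28793005  0.2051336 ] [-3.14112190e+00 -6.84920475e-04  1.57151922e+00] 1.15
w1 green (284, array([315.4, 227.7]), [300, 220, 32, 17]) ((315.29461669921875, 227.66757202148438), (31.981840133666992, 8.896098136901855), 17.102725982666016) [ 0.5215 -0.2054  0.0205]
w2 green (361, array([313.1, 124.4]), [296, 115, 35, 20]) ((313.10003662109375, 124.20001220703125), (34.46882247924805, 10.435514450073242), 18.434947967529297) [ 0.5211 -0.2054  0.0205]
```

View pics/v1.png

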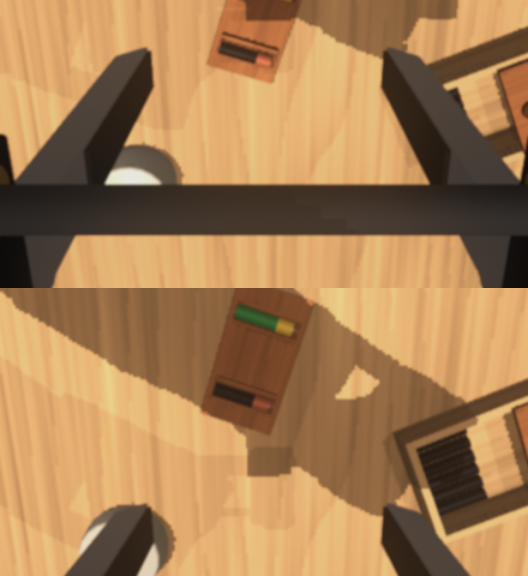

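The top crop (w1) shows the spare at about (303,283). The bottom crop (w2) shows the green cell from about (296,115) to (345,135), with its yellow band at the +x end. Next I'll get its axis and height from the two views.

Run:
```python
from h import *
def ld(f):
    d=np.load('pics/%s.png.npz'%f);return d['im'],dict(intrinsics=d['K'],rvec=d['r'],tvec=d['t'])
P=[]
for f,x0,y0 in(('w1',280,200),('w2',280,100)):
    im,m=ld(f);h=cv2.cvtColor(im,cv2.COLOR_RGB2HSV)
    k=cv2.inRange(h,(40,80,30),(90,255,255))|cv2.inRange(h,(20,150,80),(34,255,255))
    z=np.zeros_like(k);z[y0:y0+60,x0:x0+90]=k[y0:y0+60,x0:x0+90]
    n,l,s,c=cv2.connectedComponentsWithStats(z);i=1+np.argmax(s[1:,4]);print(f,s[i],c[i])
    r=cv2.minAreaRect(np.argwhere(l==i)[:,::-1].astype(np.float32));b=cv2.boxPoints(r);print(r)
    b=b[np.argsort(b[:,0])];e=[b[:2].mean(0),b[2:].mean(0)];P.append((m,e))
    for q in(e[0],e[1]):print(onz(m,q,.018).round(4))
for i in(0,1):print('cross',cross([ray(m,e[i]) for m,e in P]))
o=ctrl.get_obs();print(o['qpos'])
```

```text
w1 [300 220  42  18 326] [317.9202454  228.48466258]
((320.6697998046875, 229.40567016601562), (43.26856994628906, 9.47787857055664), 15.945395469665527)
[ 0.5066 -0.2018  0.018 ]
[ 0.5465 -0.2137  0.018 ]
w2 [296 115  48  22 442] [317.24434389 125.74660633]
((319.85003662109375, 126.45001220703125), (48.69907760620117, 10.435515403747559), 18.434947967529297)
[ 0.5066 -0.2006  0.018 ]
[ 0.5478 -0.2138  0.018 ]
cross (array([ 0.50688808, -0.20070017,  0.02236789]), [np.float64(1.4701869235162176e-05), np.float64(1.4701869234970845e-05)])
cross (array([ 0.54716141, -0.21382281,  0.01763986]), [np.float64(0.0006691507366008171), np.float64(0.0006691507366008673)])
[-5.58241613e-01  4.20580391e-01  1.35876242e+00  3.38311024e-04
  1.36301218e+00 -5.59034586e-01]
```

{"op": "jog_arm", "data": {"motion": [[0.042,-0.002,0,0,0,0,-0.15],[0.041,-0.001,0,0,0,0,-0.15],[0,0,0.02,0,0,-0.14,-0.15],[0,0,0.02,0,0,-0.14,-0.15],[0,0,0.02,0,0,-0.14,-0.15]]}}

```text
time_s: 1.65
ee_pos: [0.5274, -0.2039, 0.1452]
eef_rot: [3.141, 0.0, 1.999]
force: [0.6, 0.2, -0.4]
grip_width: 0.0572
grip_force: 0.0
```

{"op": "jog_arm", "data": {"motion": [[0,0,0.02,0,0,-0.14,-0.15],[0,0,0.02,0,0,-0.14,-0.15],[0,0,0.02,0,0,-0.14,-0.15],[0,0,0.02,0,0,-0.14,-0.15],[0,0,0.01,0,0,-0.14,-0.15]]}}

```text
time_s: 2.15
ee_pos: [0.5267, -0.2039, 0.0541]
eef_rot: [3.141, -0.002, 2.699]
force: [0.2, -0.7, -0.3]
grip_width: 0.0398
grip_force: 0.0
```

{"op": "jog_arm", "data": {"motion": [[0,0,0,0,0,-0.14,-0.15],[0,0,0,0,0,0,-0.15],[0,0,0,0,0,0,-0.15]]}}

```text
time_s: 2.45
ee_pos: [0.5274, -0.2051, 0.0559]
eef_rot: [3.142, 0.001, 2.828]
force: [-0.2, 0.6, -0.1]
grip_width: 0.0398
grip_force: 0.0
```

Run:
```python
from h import *
im,m=snap('wrist','w3.png');o=ctrl.get_obs();print(o['ee_pos'],o['eef_rot'],o['grip_width'],o['time_s'],o['force'])
h=cv2.cvtColor(im,cv2.COLOR_RGB2HSV)
k=cv2.inRange(h,(40,80,30),(90,255,255))|cv2.inRange(h,(20,150,80),(34,255,255))
n,l,s,c=cv2.connectedComponentsWithStats(k)
for i in np.argsort(-s[1:,4])[:3]+1:
    r=cv2.minAreaRect(np.argwhere(l==i)[:,::-1].astype(np.float32));b=cv2.boxPoints(r)
    print(s[i],r,[onz(m,q,.018).round(4) for q in b])
print('proj TCP',proj(m,[o['ee_pos']]), proj(m,[[.527,-.2073,.018]]))
```

```text
[ 0.52741786 -0.20538549  0.05596677] [-3.14158264e+00  7.71305269e-04  2.82801011e+00] 0.03975738958913649 2.5 [-0.71737873 -0.7305     -0.06931315]
[ 309  236   17   74 1135] ((317.0, 272.5), (73.0, 16.0), 90.0) [array([ 0.505 , -0.2049,  0.018 ]), array([ 0.5078, -0.1962,  0.018 ]), array([ 0.5515, -0.2102,  0.018 ]), array([ 0.5485, -0.2195,  0.018 ])]
[323 297   1   1   1] ((323.0, 297.0), (0.0, 0.0), 0.0) [array([ 0.5436, -0.209 ,  0.018 ]), array([ 0.5436, -0.209 ,  0.018 ]), array([ 0.5436, -0.209 ,  0.018 ]), array([ 0.5436, -0.209 ,  0.018 ])]
proj TCP [[319.99361995 298.29632272]] [[317.02709962 271.45443375]]
```

View pics/w3.png

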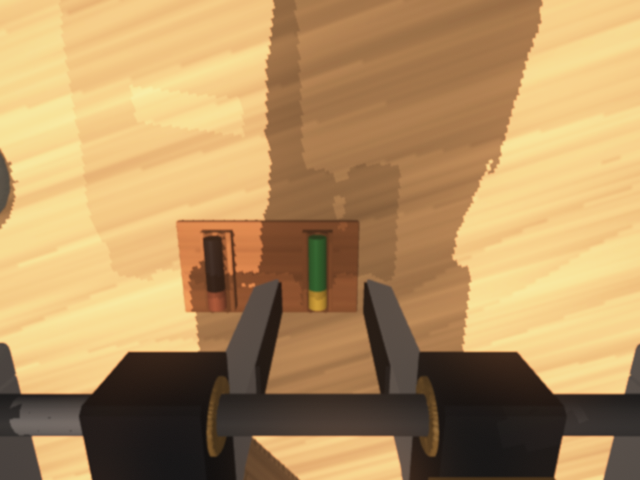

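The cell is green, upright in the image at x≈317, and aligned with the fingers (midpoint ≈321). I'll shift 2 mm and descend.

{"op": "jog_arm", "data": {"motion": [[-0.0015,-0.002,0.015,0,0,0,-0.15],[0,0,0.013,0,0,0,-0.15],[0,0,0.007,0,0,0,-0.15],[0,0,0.002,0,0,0,-0.15],[0,0,0,0,0,0,-0.15]], "squeeze": 10}}

```text
time_s: 3.0
ee_pos: [0.5277, -0.2086, 0.018]
eef_rot: [3.141, -0.001, 2.83]
force: [0.2, -1.5, -0.5]
grip_width: 0.0398
grip_force: 0.0
```

{"op": "jog_arm", "data": {"motion": [[0,0,0.0015,0,0,0,-0.4],[0,0,0,0,0,0,-0.7],[0,0,0,0,0,0,-1],[0,0,0,0,0,0,-1],[0,0,0,0,0,0,-1]], "squeeze": 10}}

```text
time_s: 3.5
ee_pos: [0.528, -0.2085, 0.0172]
eef_rot: [3.141, 0.0, 2.831]
force: [0.3, 0.1, 1.1]
grip_width: 0.01
grip_force: 10.0
```

{"op": "jog_arm", "data": {"motion": [[0,0,-0.02,0,0,0,-1],[0,0,-0.035,0,0,0,-1],[0,0,-0.045,0,0,0,-1],[0.005,0.03,-0.045,0,0,0,-1],[0.01,0.05,0,0,0,0,-1]]}}

```text
time_s: 4.0
ee_pos: [0.5396, -0.1328, 0.1641]
eef_rot: [-3.141, 0.009, 2.827]
force: [1.6, 0.7, -1.3]
grip_width: 0.0099
grip_force: 10.0
```

{"op": "jog_arm", "data": {"motion": [[0.011,0.05,0,0,0,0,-1],[0,0.017,0,0,0,0,-1],[0,0,0,0,0,0,-1],[0,0,0,0,0,0,-1]]}}

```text
time_s: 4.4
ee_pos: [0.5475, -0.0656, 0.1584]
eef_rot: [-3.141, 0.0, 2.831]
force: [-0.7, 0.6, -0.6]
grip_width: 0.0103
grip_force: 10.0
```

Run:
```python
from h import *
im,m=snap('wrist','w4.png');o=ctrl.get_obs();print(o['ee_pos'],o['eef_rot'],o['grip_width'],o['time_s'],o['force'])
```

```text
[ 0.54737419 -0.06609958  0.15830432] [-3.14137756e+00 -8.10416049e-05  2.83029539e+00] 0.009919457453744462 4.45 [ 0.01017673 -1.27641039 -0.6450763 ]
```

View pics/w4.png

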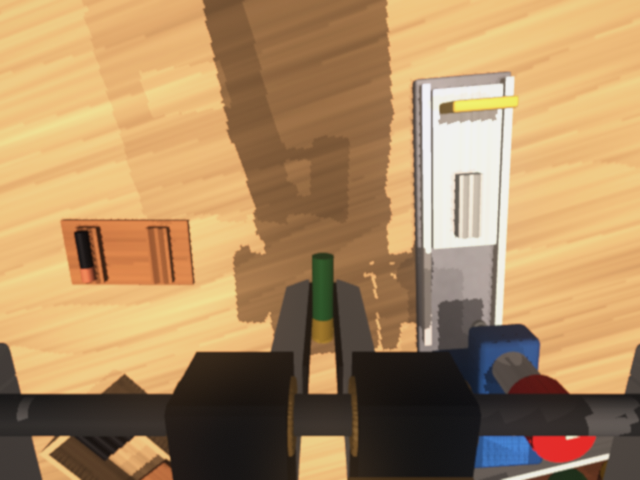

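The w4 view shows the cell held at (322,300), the groove at about (468,205), the tab at (480,104) and the knob partly hidden. I'll segment the groove, tab and plate in w0 and w4 and intersect the rays.

```bash
cat >> h.py <<'E'
def ld(f):
    d=np.load('pics/%s.png.npz'%f);return d['im'],dict(intrinsics=d['K'],rvec=d['r'],tvec=d['t'])
def groove(im,roi):
    x0,x1,y0,y1=roi;g=cv2.cvtColor(im,cv2.COLOR_RGB2GRAY)[y0:y1,x0:x1]
    g=cv2.resize(g,None,fx=4,fy=4,interpolation=cv2.INTER_CUBIC)
    t,k=cv2.threshold(g,np.percentile(g,90)-18,255,cv2.THRESH_BINARY_INV)
    k=cv2.morphologyEx(k,cv2.MORPH_CLOSE,np.ones((25,25)))
    n,l,s,c=cv2.connectedComponentsWithStats(k);i=1+np.argmax(s[1:,4])
    r=cv2.minAreaRect(np.argwhere(l==i)[:,::-1].astype(np.float32))
    return np.array(r[0])/4+[x0-.4,y0-.4],np.array(r[1])/4,r[2],cv2.boxPoints(r)/4+[x0-.4,y0-.4],k,g
E
python3 - <<'E'
from h import *
rs=[];v=[]
for f,roi in(('wrist0',(297,380,135,182)),('w4',(445,492,160,244))):
    im,m=ld(f);c,s,a,b,k,g=groove(im,roi);print(f,c,s,a);rs.append(ray(m,c))
    P=np.array([onz(m,q,.037) for q in b]);print(P.mean(0).round(4))
    e=P[1]-P[0],P[2]-P[1];e=max(e,key=np.linalg.norm);print('len',np.linalg.norm(e),'yaw',np.arctan2(e[1],e[0]))
    v.append(cv2.resize(np.hstack([k,g]),(640,250)))
    # tab
    t=min(blobs(im,(22,100,60),(35,255,255)),key=lambda t:np.hypot(*(t[1]-((249,138) if f=='wrist0' else (480,104)))))
    r=cv2.minAreaRect(np.argwhere(t[3])[:,::-1].astype(np.float32));print('tab',r,[onz(m,q,.058).round(4) for q in cv2.boxPoints(r)])
print(cross(rs))
cv2.imwrite('pics/v2.png',np.vstack(v))
E
```

```text
wrist0 [337.975 162.475] [37.75 82.75] 90.0
[0.5624 0.0512 0.037 ]
len 0.07083682419611427 yaw 0.0009407022845062084
tab ((249.1923065185547, 138.03846740722656), (9.021342277526855, 45.49894714355469), 11.309932708740234) [array([0.4822, 0.0556, 0.058 ]), array([0.4912, 0.0902, 0.058 ]), array([0.4981, 0.0889, 0.058 ]), array([0.4893, 0.0542, 0.058 ])]
w4 [466.40882263 204.58529816] [28.33426476 67.69573975] 1.9091522693634033
[0.56   0.0484 0.037 ]
len 0.05321914417576572 yaw 2.8906242522883296
tab ((486.0034484863281, 103.04139709472656), (10.712867736816406, 64.77547454833984), 85.2363510131836) [array([0.4808, 0.0488, 0.058 ]), array([0.4906, 0.0906, 0.058 ]), array([0.4975, 0.09  , 0.058 ]), array([0.4876, 0.0479, 0.058 ])]
(array([0.56239495, 0.05087223, 0.02832782]), [np.float64(0.000460975596540979), np.float64(0.00046097559654106364)])
```

View pics/v2.png

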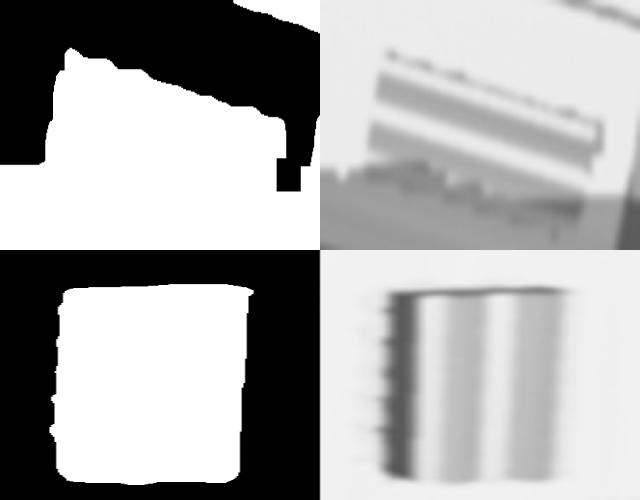

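The bottom panel shows the groove's ribs clearly in w4, but in w0 a shadow spoils the mask. I'll move so the camera sits directly over the groove. That makes the sideways centre independent of height.

{"op": "jog_arm", "data": {"motion": [[0,0.04,0,0,0,0,-1],[0,0.05,0,0,0,0,-1],[0,0.018,0,0,0,-0.08,-1],[0,0,0,0,0,0,-1],[0,0,0,0,0,0,-1]]}}

```text
time_s: 4.95
ee_pos: [0.5804, 0.0363, 0.1581]
eef_rot: [-3.141, -0.0, 2.908]
force: [-1.3, -0.0, 0.3]
grip_width: 0.0102
grip_force: 10.0
```

Run:
```python
from h import *
im,m=snap('wrist','w5.png');o=ctrl.get_obs();print(o['ee_pos'],o['eef_rot'],o['grip_width'],o['time_s'])
cv2.imwrite('pics/v3.png',cv2.resize(im[60:260,230:430],(800,800),interpolation=cv2.INTER_CUBIC)[:600,:,::-1])
cv2.imwrite('pics/v3.png',cv2.resize(im[70:290,200:490],(790,599),interpolation=cv2.INTER_CUBIC)[:,:,::-1])
```

```text
[0.58034508 0.03595711 0.15824996] [-3.14131037e+00 -2.79761319e-04  2.90779042e+00] 0.009900557687787477 5.0
```

View pics/v3.png

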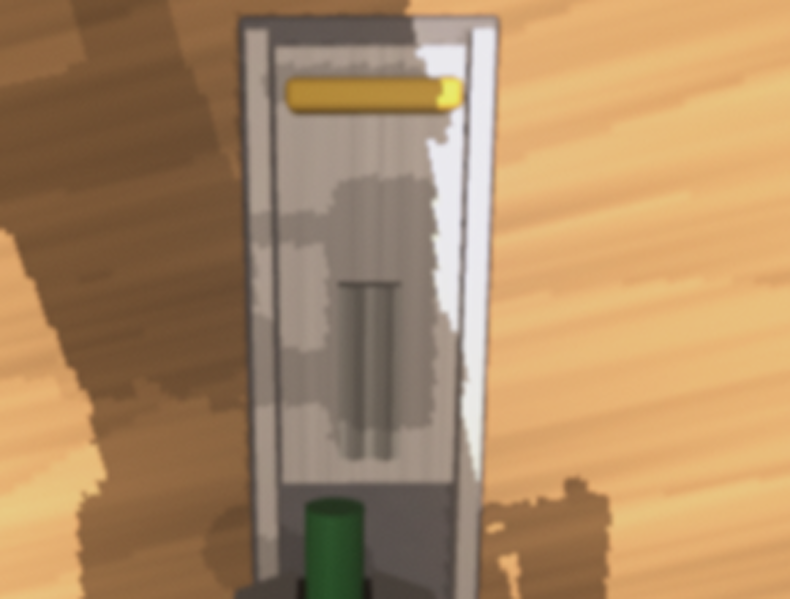

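The top view (crop scale 2.724, offset 200,70) shows the groove centred at column 370, rows 283–460. The base edges centre at about 368, and the tab's top is at (374,95).

Run:
```python
from h import *
im,m=ld('w5');f=lambda x,y:(x/2.724+200,y/2.724+70)
g=[onz(m,f(370,283),.037),onz(m,f(369,460),.037)];c=(g[0]+g[1])/2
b=[onz(m,f(368.5,17),.02),onz(m,f(368,560),.02)]
t=onz(m,f(374.5,95),.058)
ya=lambda p:np.arctan2(*(p[1]-p[0])[1::-1])
print('groove',g,c,ya(g),np.linalg.norm(g[1]-g[0]));print('base',b,ya(b));print('tab',t,ya([t,c]),np.linalg.norm(c-t))
# height check: groove centre w4 vs w5 
_,m4=ld('w4');p4=(445+(501-320)/6.81,160+(385-250)/2.976);print(p4,cross([ray(m4,p4),ray(m,f(369.5,371.5))]))
# knob red in w0 top: circle
im0,m0=ld('wrist0')
for s in(.142,.172):print('knob w0',onz(m0,(507,220),s))
# cell pose in hand
_,mm=ld('w5');print('cell end centre px',f(334,507),onz(mm,f(334,507),.16))
L=np.array([np.cos(-.225),np.sin(-.225)])
for x in(.083,.1):print('home',c[:2]+L*x)
```

```text
groove [array([0.53727413, 0.05793646, 0.037     ]), array([0.58709305, 0.04635462, 0.037     ])] [0.56218359 0.05214554 0.037     ] -0.2284212891582835 0.051147478378633864
base [array([0.46845039, 0.07366946, 0.02      ]), array([0.62393123, 0.03822948, 0.02      ])] -0.22410903796947174
tab [0.49007284 0.06906368 0.058     ] -0.2304455637386666 0.07698820400900833
(471.57856093979444, 205.36290322580646) (array([0.56150471, 0.05232781, 0.03667603]), [np.float64(0.00017215799267785836), np.float64(0.00017215799267790042)])
knob w0 [0.66544879 0.02500619 0.142     ]
knob w0 [0.65110223 0.03205049 0.172     ]
cell end centre px (322.61380323054334, 256.12334801762114) [0.55876956 0.0425179  0.16      ]
home [0.6430915  0.03362771]
home [0.659663  0.0298349]
```

{"op": "jog_arm", "data": {"motion": [[0.0215,0.0113,0.01,0,0,-0.007,-1],[0,0,0.035,0,0,0,-1],[0,0,0.035,0,0,0,-1],[0,0,0.02,0,0,0,-1],[0,0,0,0,0,0,-1]]}}

```text
time_s: 5.5
ee_pos: [0.5606, 0.0519, 0.0559]
eef_rot: [-3.14, -0.004, 2.915]
force: [0.3, -0.8, 0.4]
grip_width: 0.0099
grip_force: 10.0
```

Run:
```python
from h import *
o=ctrl.get_obs();print(o['ee_pos'],o['eef_rot'],o['grip_width'],o['time_s'],o['force'])
```

```text
[0.56061661 0.05188734 0.05594185] [-3.14033573 -0.00446932  2.91480659] 0.009888088076828335 5.5 [ 0.26824555 -0.78732214  0.40239652]
```

{"op": "jog_arm", "data": {"motion": [[0,0,0.009,0,0,0,-1],[0,0,0.007,0,0,0,-1],[0,0,0,0,0,0,-1],[0,0,0,0,0,0,-1]]}}

```text
time_s: 5.9
ee_pos: [0.5625, 0.0534, 0.0429]
eef_rot: [3.141, 0.001, 2.918]
force: [1.0, 0.9, 0.5]
grip_width: 0.0102
grip_force: 10.0
```

{"op": "jog_arm", "data": {"motion": [[0,-0.001,0.002,0,0,0,-1],[0,0,0.0015,0,0,0,-1],[0,0,0,0,0,0,-1],[0,0,0,0,0,0,-1]]}}

```text
time_s: 6.3
ee_pos: [0.5624, 0.0522, 0.0397]
eef_rot: [-3.141, 0.001, 2.918]
force: [-1.6, -3.3, 6.5]
grip_width: 0.0102
grip_force: 10.0
```

{"op": "jog_arm", "data": {"motion": [[0,0,0,0,0,0,-0.75],[0,0,0,0,0,0,-0.55],[0,0,0,0,0,0,-0.4],[0,0,-0.02,0,0,0,-0.4],[0,0,-0.04,0,0,0,-0.4]]}}

```text
time_s: 6.8
ee_pos: [0.5604, 0.0525, 0.097]
eef_rot: [-3.14, -0.005, 2.918]
force: [-0.4, -0.1, 0.4]
grip_width: 0.028
grip_force: 0.0
```

{"op": "jog_arm", "data": {"motion": [[0.04,0,-0.03,0,0,0,-0.6],[0.05,0,0,0,0,0,-1],[0.03,0,0,0,0,0,-1],[0,0,0,0,0,0,-1],[0,0,0,0,0,0,-1]]}}

```text
time_s: 7.3
ee_pos: [0.4453, 0.0793, 0.1293]
eef_rot: [3.141, 0.001, 2.918]
force: [-0.4, -0.8, 0.6]
grip_width: 0.0007
grip_force: 0.0
```

Run:
```python
from h import *
im,m=snap('wrist','w6.png');o=ctrl.get_obs();print(o['ee_pos'],o['eef_rot'],o['grip_width'],o['time_s'],o['force'])
h=cv2.cvtColor(im,cv2.COLOR_RGB2HSV)
k=cv2.inRange(h,(40,80,30),(90,255,255))|cv2.inRange(h,(20,150,80),(34,255,255))
n,l,s,c=cv2.connectedComponentsWithStats(k)
for i in np.argsort(-s[1:,4])[:4]+1:
    if s[i,4]<50: continue
    r=cv2.minAreaRect(np.argwhere(l==i)[:,::-1].astype(np.float32));b=cv2.boxPoints(r)
    print(s[i],c[i],r,[onz(m,q,.040).round(4) for q in b],onz(m,r[0],.04))
print(proj(m,[[.562,.052,.04]]))
```

```text
[0.4457174  0.07913178 0.12915659] [3.14127563e+00 8.78777107e-04 2.91788841e+00] 0.0002499675292533553 7.35 [ 1.3097619  -0.25026696  0.36118861]
[320 368   5  27  95] [322.24210526 381.89473684] ((322.0, 381.0), (26.0, 4.0), 90.0) [array([0.5432, 0.0563, 0.04  ]), array([0.5439, 0.0594, 0.04  ]), array([0.5672, 0.0542, 0.04  ]), array([0.5665, 0.051 , 0.04  ])] [0.55506933 0.05526147 0.04      ]
[[319.92849711 389.07716404]]
```

View pics/w6.png

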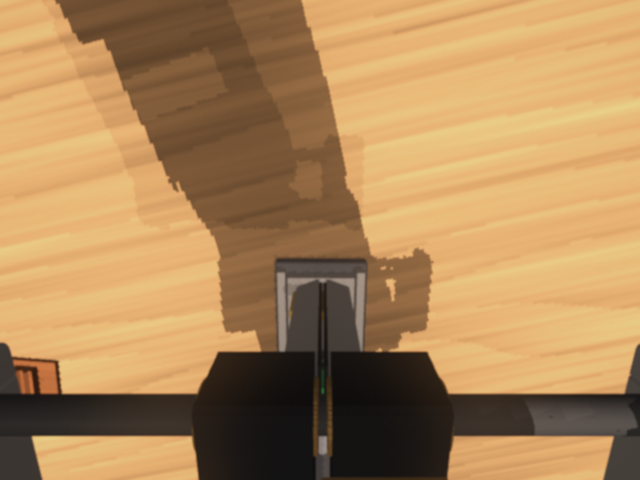

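The gripper hides the cell in this view, though some green shows through the finger gap where it should be. I'll lower behind the tab and check with the fixed cameras.

{"op": "jog_arm", "data": {"motion": [[0,0,0.04,0,0,0,-1],[0,0,0.04,0,0,0,-1],[0,0,0.014,0,0,0,-1],[-0.01,0,0,0,0,0,-1],[-0.01,0,0,0,0,0,-1]], "squeeze": 20}}

```text
time_s: 7.85
ee_pos: [0.4662, 0.0744, 0.0353]
eef_rot: [3.141, 0.0, 2.918]
force: [0.7, 0.7, 0.7]
grip_width: 0.0005
grip_force: 0.0
```

Run:
```python
from h import *
o=ctrl.get_obs();print(o['ee_pos'],o['eef_rot'],o['time_s'],o['force'])
r=[]
for n in('scene','side'):
    im,m=snap(n,n+'1.png');p=proj(m,[[.562,.052,.04]])[0]
    b=min(blobs(im,(40,80,30),(85,255,255),8),key=lambda b:np.hypot(*(b[1]-p)));print(n,p,b[:3]);r.append(ray(m,b[1]))
print(cross(r))
```

```text
[0.46620699 0.07437734 0.03531246] [3.14148058e+00 4.91647421e-04 2.91761265e+00] 7.85 [0.67855924 0.67748499 0.7083213 ]
scene [333.27893802 283.92247974] (48, array([335.2, 282.8]), [330, 278, 11, 10])
side [329.79401313 263.2107408 ] (26, array([328.7, 263.2]), [323, 262, 12, 3])
(array([0.55824759, 0.0535721 , 0.03991483]), [np.float64(0.001156791602920929), np.float64(0.0011567916029209932)])
```

The cell is seated at z≈0.040. Now I push the slide.

{"op": "jog_arm", "data": {"motion": [[-0.006,0,0,0,0,0,-1],[-0.005,0,0,0,0,0,-1],[-0.005,0,0,0,0,0,-1],[-0.006,0,0,0,0,0,-1],[-0.008,0,0,0,0,0,-1]]}}

```text
time_s: 8.45
ee_pos: [0.4941, 0.068, 0.035]
eef_rot: [-3.142, -0.0, 2.918]
force: [-2.4, -0.5, 2.0]
grip_width: 0.001
grip_force: 1.2
```

{"op": "jog_arm", "data": {"motion": [[-0.009,0,0,0,0,0,-1],[-0.009,0,0,0,0,0,-1],[-0.009,0,0,0,0,0,-1],[-0.009,0,0,0,0,0,-1],[-0.008,0,0,0,0,0,-1]]}}

```text
time_s: 8.95
ee_pos: [0.5374, 0.058, 0.0348]
eef_rot: [-3.141, -0.0, 2.918]
force: [-1.7, -0.1, 2.9]
grip_width: 0.0002
grip_force: 1.1
```

{"op": "jog_arm", "data": {"motion": [[-0.006,0,0,0,0,0,-1],[-0.004,0,0,0,0,0,-1],[-0.003,0,0,0,0,0,-1],[-0.002,0,0,0,0,0,-1],[-0.002,0,0,0,0,0,-1]]}}

```text
time_s: 9.45
ee_pos: [0.5531, 0.0545, 0.0348]
eef_rot: [-3.141, -0.0, 2.918]
force: [-2.6, -1.1, -1.0]
grip_width: 0.0006
grip_force: 1.0
```

{"op": "jog_arm", "data": {"motion": [[-0.002,0,0,0,0,0,-1],[-0.002,0,0,0,0,0,-1],[-0.002,0,0,0,0,0,-1]]}}

```text
time_s: 9.75
ee_pos: [0.5591, 0.0532, 0.0348]
eef_rot: [-3.142, -0.0, 2.918]
force: [-2.9, -0.2, -0.8]
grip_width: 0.0003
grip_force: 1.0
```

{"op": "jog_arm", "data": {"motion": [[-0.002,0,0,0,0,0,-1],[-0.002,0,0,0,0,0,-1]]}}

```text
time_s: 9.95
ee_pos: [0.5631, 0.0522, 0.0348]
eef_rot: [3.142, -0.0, 2.918]
force: [-2.1, -1.0, -2.2]
grip_width: 0.0004
grip_force: 1.0
```

{"op": "jog_arm", "data": {"motion": [[-0.002,0,0,0,0,0,-1],[-0.002,0,0,0,0,0,-1]]}}

```text
time_s: 10.15
ee_pos: [0.5668, 0.0514, 0.0348]
eef_rot: [-3.142, -0.001, 2.918]
force: [-16.2, 2.9, 6.2]
grip_width: 0.0005
grip_force: 8.5
```

{"op": "jog_arm", "data": {"motion": [[0.001,0,0,0,0,0,-1]]}}

```text
time_s: 10.25
ee_pos: [0.5663, 0.0516, 0.035]
eef_rot: [3.141, 0.001, 2.918]
force: [0.4, -0.4, -0.3]
grip_width: 0.0006
grip_force: 0.0
```

The slide is home: a 16 N spike at the stop, since released. Next I retreat, rise, and go to view the knob.

{"op": "jog_arm", "data": {"motion": [[0.03,0,0,0,0,0,-1],[0,0,-0.045,0,0,0,-1],[0,0,-0.05,0,0,0,-0.5],[0,0,-0.05,0,0,0,0],[0,0,-0.05,0,0,0,0]]}}

```text
time_s: 10.75
ee_pos: [0.5366, 0.0584, 0.2326]
eef_rot: [3.141, 0.002, 2.918]
force: [-0.1, -0.1, -0.2]
grip_width: 0.0212
grip_force: 0.0
```

{"op": "jog_arm", "data": {"motion": [[-0.03,0.01,-0.02,0,0,0,0],[-0.045,0.015,0,0,0,0,0],[-0.045,0.015,0,0,0,0,0],[-0.018,0.0055,0,0,0,0,0],[0,0,0,0,0,-0.145,0]]}}

```text
time_s: 11.25
ee_pos: [0.6831, 0.0722, 0.2483]
eef_rot: [3.142, -0.0, 3.063]
force: [-0.2, -0.5, -0.3]
grip_width: 0.0469
grip_force: 0.0
```

{"op": "jog_arm", "data": {"motion": [[0,0,0,0,0,-0.145,0],[0,0,0,0,0,-0.145,0],[0,0,0,0,0,-0.145,0],[0,0,0,0,0,-0.145,0],[0,0,0,0,0,-0.145,0]]}}

```text
time_s: 11.75
ee_pos: [0.6816, 0.0721, 0.2502]
eef_rot: [-3.141, 0.001, -2.489]
force: [1.5, -0.3, -0.9]
grip_width: 0.0472
grip_force: 0.0
```

{"op": "jog_arm", "data": {"motion": [[0,0,0,0,0,-0.145,0],[0,0,0,0,0,-0.13,0],[0,0,0,0,0,0,0],[0,0,0,0,0,0,0]]}}

```text
time_s: 12.15
ee_pos: [0.6815, 0.0721, 0.2501]
eef_rot: [-3.141, 0.001, -2.224]
force: [0.7, -0.4, -1.0]
grip_width: 0.0469
grip_force: 0.0
```

Run:
```python
from h import *
im,m=snap('wrist','w7.png');o=ctrl.get_obs();print(o['ee_pos'],o['eef_rot'],o['qpos'],o['time_s'],o['grip_width'])
print(proj(m,[[.6515,.0318,.172]]))
for b in blobs(im,(0,150,60),(8,255,255),200):
    pts=np.argwhere(b[3])[:,::-1].astype(np.float32);(c,r)=cv2.minEnclosingCircle(pts);print(b[:3],c,r,onz(m,c,.172))
```

```text
[0.68139637 0.07204909 0.24999529] [-3.14123848e+00  3.45186644e-04 -2.22399872e+00] [ 5.18918955e-02  5.94877175e-01  1.00052929e+00  3.33479576e-05
  1.54569275e+00 -2.43649913e+00] 12.2 0.04680972184998547
[[319.1872831 174.3187175]]
(1878, array([318.3, 171.9]), [294, 147, 50, 52]) (318.2021179199219, 172.22340393066406) 25.97482681274414 [0.65118593 0.03034274 0.172     ]
(1154, array([157.4, 288. ]), [125, 270, 53, 49]) (151.47540283203125, 291.9139404296875) 26.475643157958984 [0.79606008 0.0253272  0.172     ]
```

View pics/w7.png

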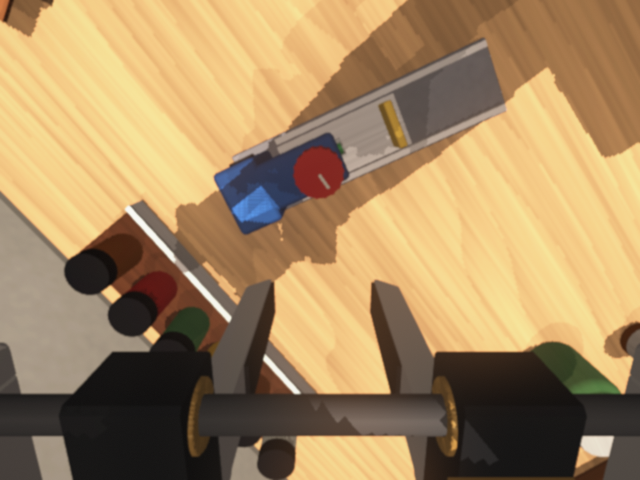

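The knob is centred at (318,172), with its white mark pointing to (326,187). The slide is home with its tab at (394,124). I'll go down over the knob.

{"op": "jog_arm", "data": {"motion": [[0.03,-0.0005,0,0,0,0,0],[0.021,-0.0005,0,0,0,0,0],[0,0,0.03,0,0,0,0],[0,0,0.02,0,0,0,0],[0,0,0,0,0,0,0]]}}

```text
time_s: 12.7
ee_pos: [0.6502, 0.0307, 0.1972]
eef_rot: [3.138, -0.003, -2.223]
force: [-0.4, -0.5, 0.5]
grip_width: 0.047
grip_force: 0.0
```

{"op": "jog_arm", "data": {"motion": [[0,0,0.02,0,0,0,0],[0,0,0.02,0,0,0,0],[0,0,0.014,0,0,0,0],[0,0,0,0,0,0,0],[0,0,0,0,0,0,0]]}}

```text
time_s: 13.2
ee_pos: [0.6517, 0.0308, 0.147]
eef_rot: [-3.141, 0.001, -2.221]
force: [0.6, -0.1, 0.3]
grip_width: 0.0469
grip_force: 0.0
```

{"op": "jog_arm", "data": {"motion": [[0,0,0,0,0,0,-0.4],[0,0,0,0,0,0,-0.7],[0,0,0,0,0,0,-1],[0,0,0,0,0,0,-1]], "squeeze": 35}}

```text
time_s: 13.6
ee_pos: [0.6523, 0.0302, 0.147]
eef_rot: [-3.138, 0.002, -2.221]
force: [5.4, -3.7, 0.8]
grip_width: 0.0313
grip_force: 35.0
```

Run:
```python
from h import *
o=ctrl.get_obs();print(o['ee_pos'],o['eef_rot'],o['time_s'],o['force'],o['moment'],o['grip_width'],o['grip_force'],o['tau'][5])
```

```text
[0.65229415 0.03023028 0.14698071] [-3.13836785e+00  1.51522268e-03 -2.22080358e+00] 13.6 [ 5.37890419 -3.70828138  0.7705929 ] [-0.33979256 -1.09772362  0.00426804] 0.031316759154515726 35.001434683799744 0.026797461323440075
```

{"op": "jog_arm", "data": {"motion": [[0,-0.001,0,0,0,0,-1],[0,0,0,0,0,0.14,-1],[0,0,0,0,0,0.14,-1],[0,0,0,0,0,0.14,-1]]}}

```text
time_s: 14.0
ee_pos: [0.6526, 0.03, 0.147]
eef_rot: [-3.14, 0.002, -2.646]
force: [2.9, -1.1, 4.1]
grip_width: 0.0313
grip_force: 35.0
```

```bash
cat > s.py <<'E'
from h import *
o=ctrl.get_obs();print(np.round(o['ee_pos'],4),np.round(o['eef_rot'][2],3),o['time_s'],np.round(o['force'],2),np.round(o['moment'],3),round(o['grip_width'],4),round(o['tau'][5],3),round(o['qpos'][5],3))
E
python3 s.py
```

```text
[0.6526 0.03   0.147 ] -2.646 14.0 [ 2.86 -1.14  4.08] [-0.031 -0.437  0.159] 0.0313 -2.796 -2.076
```

{"op": "jog_arm", "data": {"motion": [[0,0,0,0,0,0.14,-1],[0,0,0,0,0,0.14,-1],[0,0,0,0,0,0.14,-1],[0,0,0,0,0,0.14,-1]]}}

```text
time_s: 14.4
ee_pos: [0.6527, 0.0299, 0.147]
eef_rot: [-3.141, 0.002, 3.077]
force: [2.7, -2.8, 2.9]
grip_width: 0.0313
grip_force: 35.0
```

```bash
python3 s.py
```

```text
[0.6527 0.0299 0.147 ] 3.077 14.4 [ 2.69 -2.81  2.93] [-0.272 -0.517  0.122] 0.0313 -2.784 -1.516
```

{"op": "jog_arm", "data": {"motion": [[0,0,0,0,0,0.14,-1],[0,0,0,0,0,0.14,-1],[0,0,0,0,0,0.14,-1],[0,0,0,0,0,0.14,-1]]}}

```text
time_s: 14.8
ee_pos: [0.6526, 0.0297, 0.147]
eef_rot: [3.141, 0.002, 2.517]
force: [2.5, -2.3, 3.9]
grip_width: 0.0314
grip_force: 35.0
```

```bash
python3 s.py
python3 - <<'E'
from h import *
a,m=ld('side1');b,_=snap('side','side2.png')
z=np.arange(.034,.092,.003);P=proj(m,[[.6515,.031,q] for q in z])
for q,p in zip(z,P):
    x,y=p.round().astype(int);print(round(q,3),x,y,a[y,x-1:x+2].mean(0).astype(int),b[y,x-1:x+2].mean(0).astype(int))
f=lambda i:cv2.resize(i[215:285,330:420],(400,311),interpolation=cv2.INTER_CUBIC)
cv2.imwrite('pics/v4.png',np.hstack([f(a),f(b)])[:,:,::-1])
E
```

```text
[0.6526 0.0297 0.147 ] 2.517 14.8 [ 2.54 -2.33  3.88] [-0.543 -0.466  0.206] 0.0314 -2.783 -0.956
0.034 364 268 [117 106  93] [103 103  82]
0.037 364 267 [135 125 110] [84 93 62]
0.04 364 266 [185 172 152] [66 92 45]
0.043 364 265 [214 185 146] [70 97 46]
0.046 365 264 [217 170 110] [ 96 102  64]
0.049 365 263 [214 162  91] [116 103  74]
0.052 365 262 [198 151  88] [127 106  81]
0.055 365 261 [162 126  83] [139 116  84]
0.058 365 260 [138 111  82] [151 120  81]
0.061 365 259 [139 113  83] [158 124  83]
0.064 365 258 [152 121  81] [160 126  82]
0.067 365 257 [161 127  83] [161 126  82]
0.07 365 256 [158 124  81] [158 125  83]
0.073 365 255 [140 112  78] [141 112  78]
0.076 365 254 [108  90  70] [108  90  72]
0.079 365 253 [79 68 66] [76 69 67]
0.082 365 252 [67 63 64] [63 59 64]
0.085 365 251 [68 60 64] [64 60 66]
0.088 366 250 [67 59 67] [63 61 65]
0.091 366 249 [64 61 67] [63 58 64]
```

View pics/v4.png

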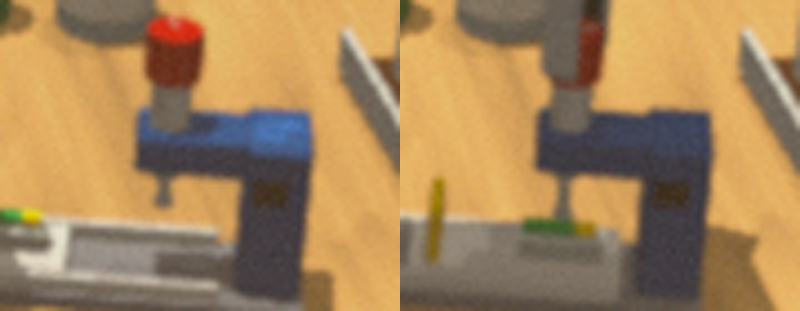

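The spindle nose, at crop row ~205 before turning, now reaches the cell's top at ~218, and the moment is rising (0.206). From here I use small steps.

{"op": "jog_arm", "data": {"motion": [[0,0,0,0,0,0.07,-1],[0,0,0,0,0,0.03,-1]]}}

```text
time_s: 15.05
ee_pos: [0.6526, 0.0297, 0.147]
eef_rot: [3.141, 0.002, 2.423]
force: [3.6, -3.2, 4.1]
grip_width: 0.0313
grip_force: 35.0
```

```bash
python3 s.py
```

```text
[0.6526 0.0297 0.147 ] 2.423 15.05 [ 3.65 -3.23  4.08] [-0.571 -0.427  0.164] 0.0313 0.141 -0.862
```

{"op": "jog_arm", "data": {"motion": [[0,0,0,0,0,0.08,-1],[0,0,0,0,0,0.08,-1]]}}

```text
time_s: 15.25
ee_pos: [0.6526, 0.0297, 0.1469]
eef_rot: [3.14, 0.002, 2.263]
force: [1.5, -3.7, 5.0]
grip_width: 0.0312
grip_force: 35.0
```

```bash
python3 s.py
```

```text
[0.6526 0.0297 0.1469] 2.263 15.25 [ 1.46 -3.69  5.  ] [-0.58  -0.382  0.161] 0.0312 -1.608 -0.702
```

{"op": "jog_arm", "data": {"motion": [[0,0,0,0,0,0.09,-1],[0,0,0,0,0,0.09,-1]]}}

```text
time_s: 15.45
ee_pos: [0.6526, 0.0297, 0.1469]
eef_rot: [3.14, 0.002, 2.082]
force: [1.7, -4.5, 4.9]
grip_width: 0.0314
grip_force: 35.0
```

```bash
python3 s.py
```

```text
[0.6526 0.0297 0.1469] 2.082 15.45 [ 1.69 -4.49  4.93] [-0.696 -0.289  0.138] 0.0314 -1.753 -0.521
```

{"op": "jog_arm", "data": {"motion": [[0,0,0,0,0,0.1,-1],[0,0,0,0,0,0.1,-1],[0,0,0,0,0,0.1,-1]]}}

```text
time_s: 15.75
ee_pos: [0.6525, 0.0296, 0.1469]
eef_rot: [3.14, 0.001, 1.782]
force: [0.7, -4.3, 5.1]
grip_width: 0.0312
grip_force: 35.0
```

```bash
python3 s.py
```

```text
[0.6525 0.0296 0.1469] 1.782 15.75 [ 0.66 -4.29  5.12] [-0.722 -0.181  0.112] 0.0312 -1.947 -0.221
```

{"op": "jog_arm", "data": {"motion": [[0,0,0,0,0,0.1,-1],[0,0,0,0,0,0.1,-1],[0,0,0,0,0,0.1,-1]]}}

```text
time_s: 16.05
ee_pos: [0.6525, 0.0296, 0.1469]
eef_rot: [3.14, 0.001, 1.482]
force: [-0.5, -4.7, 4.1]
grip_width: 0.0315
grip_force: 35.0
```

```bash
python3 s.py
```

```text
[0.6525 0.0296 0.1469] 1.482 16.05 [-0.5  -4.68  4.07] [-0.763 -0.116  0.219] 0.0315 -1.856 0.079
```

{"op": "jog_arm", "data": {"motion": [[0,0,0,0,0,0.1,-1],[0,0,0,0,0,0.1,-1]]}}

```text
time_s: 16.25
ee_pos: [0.6524, 0.0296, 0.1469]
eef_rot: [3.14, 0.0, 1.282]
force: [-0.1, -4.0, 5.7]
grip_width: 0.0314
grip_force: 35.0
```

```bash
python3 s.py
python3 - <<'E'
from h import *
m=ctrl.camera_model('side')
b,_=snap('side','side3.png');c,_=ld('side2')
z=np.arange(.037,.082,.003);P=proj(m,[[.6515,.031,q] for q in z])
for q,p in zip(z,P):
    x,y=p.round().astype(int);print(round(q,3),y,c[y,x-2:x+3,2],b[y,x-2:x+3,2])
E
```

```text
[0.6524 0.0296 0.1469] 1.282 16.25 [-0.12 -4.03  5.7 ] [-0.73  -0.049  0.211] 0.0314 -1.813 0.279
0.037 267 [66 68 61 59 59] [66 58 65 62 58]
0.04 266 [51 50 44 41 45] [47 42 50 55 56]
0.043 265 [47 46 43 49 46] [43 49 59 71 67]
0.046 264 [54 62 61 70 60] [64 72 78 81 78]
0.049 263 [79 73 74 77 79] [85 82 79 83 82]
0.052 262 [85 85 80 80 81] [84 87 80 79 84]
0.055 261 [92 87 82 83 84] [91 88 82 80 79]
0.058 260 [91 87 76 82 80] [95 88 81 74 83]
0.061 259 [88 92 84 74 82] [88 90 88 77 79]
0.064 258 [90 86 80 82 83] [94 93 81 80 81]
0.067 257 [90 91 82 75 77] [91 90 80 76 79]
0.07 256 [88 88 79 82 87] [96 86 78 78 82]
0.073 255 [86 83 75 77 78] [89 85 79 74 79]
0.076 254 [79 75 73 68 71] [80 78 73 75 68]
0.079 253 [70 71 66 64 63] [69 64 67 66 63]
0.082 252 [66 65 67 62 66] [66 68 69 68 64]
```

{"op": "jog_arm", "data": {"motion": [[0,0,0,0,0,0.1,-1],[0,0,0,0,0,0.1,-1]]}}

```text
time_s: 16.5
ee_pos: [0.6524, 0.0297, 0.1469]
eef_rot: [3.14, 0.0, 1.082]
force: [-0.2, -3.9, 4.8]
grip_width: 0.0315
grip_force: 35.0
```

```bash
python3 s.py
```

```text
[0.6524 0.0297 0.1469] 1.082 16.5 [-0.21 -3.87  4.8 ] [-0.738  0.134  0.288] 0.0315 -1.943 0.479
```

{"op": "jog_arm", "data": {"motion": [[0,0,0,0,0,0.1,-1],[0,0,0,0,0,0.1,-1]]}}

```text
time_s: 16.7
ee_pos: [0.6523, 0.0297, 0.1469]
eef_rot: [3.14, -0.0, 0.882]
force: [-0.5, -3.9, 4.7]
grip_width: 0.0316
grip_force: 35.0
```

```bash
python3 s.py
```

```text
[0.6523 0.0297 0.1469] 0.882 16.7 [-0.51 -3.91  4.68] [-0.754  0.106  0.288] 0.0316 -1.816 0.679
```

{"op": "jog_arm", "data": {"motion": [[0,0,0,0,0,0.1,-1],[0,0,0,0,0,0.1,-1],[0,0,0,0,0,0,-1]]}}

```text
time_s: 17.0
ee_pos: [0.6523, 0.0297, 0.1469]
eef_rot: [3.14, -0.0, 0.682]
force: [-0.8, -2.4, 6.2]
grip_width: 0.0311
grip_force: 35.0
```

```bash
python3 s.py
```

```text
[0.6523 0.0297 0.1469] 0.682 17.0 [-0.81 -2.38  6.19] [-0.709  0.189 -0.044] 0.0311 1.652 0.879
```

The torque plateaued at 0.288 over about 0.4–0.6 rad, so the knob has slipped enough. I'll release, rise and verify.

{"op": "jog_arm", "data": {"motion": [[0,0,0,0,0,0,-0.2],[0,0,0,0,0,0,0],[0,0,0,0,0,0,0],[0,0,-0.02,0,0,0,0],[0,0,-0.04,0,0,0,0]]}}

```text
time_s: 17.5
ee_pos: [0.6508, 0.0303, 0.2034]
eef_rot: [-3.138, 0.005, 0.684]
force: [0.2, 1.6, 0.4]
grip_width: 0.0467
grip_force: 0.0
```

{"op": "jog_arm", "data": {"motion": [[0,0,-0.045,0,0,0,0],[-0.03,0,0,0,0,0,0],[-0.03,0,0,0,0,0,0],[0,0,0,0,0,0,0],[0,0,0,0,0,0,0]]}}

```text
time_s: 18.0
ee_pos: [0.6055, -0.0077, 0.2512]
eef_rot: [3.142, -0.0, 0.683]
force: [-0.4, 0.2, -0.9]
grip_width: 0.0472
grip_force: 0.0
```

```bash
python3 s.py
python3 - <<'E'
from h import *
def mark(im,m,c=(.6515,.0305)):
    p=proj(m,[[*c,.1722]])[0];h=cv2.cvtColor(im,cv2.COLOR_RGB2HSV)
    k=np.zeros(h.shape[:2],np.uint8);cv2.circle(k,tuple(int(v) for v in p.round()),20,255,-1)
    k&=cv2.inRange(h,(0,0,60),(179,130,255));q=np.argwhere(k)[:,::-1]
    X=np.array([onz(m,v,.1725)[:2] for v in q]);d=X.mean(0)-c;_,_,V=np.linalg.svd(X-X.mean(0))
    print(len(q),p,q.mean(0),d,'ang',np.arctan2(d[1],d[0]),'line',np.arctan2(V[0][1],V[0][0]))
mark(*ld('wrist0'));mark(*ld('w7'))
im,m=snap('wrist','w8.png');mark(im,m)
a=ld('side1')[0];b,ms=snap('side','side4.png');s,mc=snap('scene','scene4.png')
f=lambda i:cv2.resize(i[215:285,330:420],(400,311),interpolation=cv2.INTER_CUBIC)
cv2.imwrite('pics/v5.png',np.hstack([cv2.resize(im,(415,311)),f(b)])[:,:,::-1])
E
```

```text
[ 0.6055 -0.0077  0.2512] 0.683 18.0 [-0.42  0.2  -0.85] [0.034 0.018 0.012] 0.0472 -0.1 0.815
92 [507.5148269  222.81242669] [510.83695652 212.85869565] [0.00094443 0.00568078] ang 1.4060526317759046 line -1.5930126719137956
69 [317.96228702 172.75000544] [323.57971014 181.20289855] [0.00039995 0.00652963] ang 1.509620745333511 line 1.5412027688938947
76 [323.45691277 159.90660064] [328.60526316 167.44736842] [-0.0015985  -0.00561145] ang -1.8483106195382868 line -1.8354307498610172
```

View pics/v5.png

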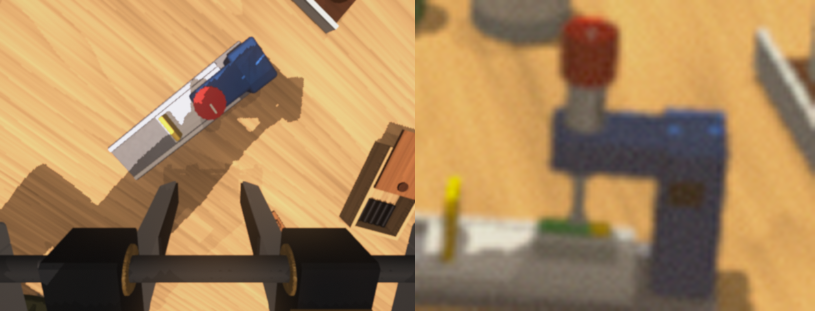

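The mark turned 3.38 rad clockwise, the same as the gripper, so the fingers didn't slip on the knob. The cell sits at home under the spindle nose, and the gripper is clear.

```bash
python3 -c "
from station import ctrl
print(ctrl.hand_in())"
```

```text
the job is handed in; nothing more can be done
None
```

The job is handed in. The green cell lies in the gauge at home and is clamped, and the knob slipped an estimated 0.4–0.6 rad (about 23–34°), judged from the torque readings. The gripper is clear of everything, and the run took about 18 s.

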